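Break the folding lid stay and shut the sample case

ROBOT

A 7-joint arm with a two-finger parallel gripper is mounted at the origin on a cart in front of the work surface, level with it; the furniture and walls round the work are solid. World frame = base frame: x ahead of the robot, y to its left, z up, the work surface at z = 0. Lengths are in m, angles in rad, forces in N, time in s.
With the tool pointing down it reaches from about 0.425 to 0.825 m from the base axis. Payload 3.6 kg.
Tool frame: the origin (TCP) lies on the centre line of the jaws, within the pads' length; the fingertips stand 11 mm ahead of it and the grasp point (between the pads) lies 8 mm behind it (env.tcp_to_tips is the distance from the TCP to the fingertips, in m); z points along the fingers, y is the line along which they close (so a half turn about z gives the same grasp; the last joint's range is limited). The gripper opens to 93 mm and grips with 3 to 60 N. Pads are 15 mm wide; open, the fingers measure 128 mm over their backs; the gripper's body (75 mm by 188 mm) begins 65 mm behind the grasp point.
Start: joints at [1.2, 0.615, -0.013, 1.423, 0.008, 1.103, -0.04], TCP at [0.22, -0.612, 0.23] pointing down, gripper open.
Joint ranges: [-3.12, 3.12], [-0.3, 2.06], [-1.34, 1.32], [0.26, 2.42], [-1.36, 4.5], [0.01, 1.98], [-2.84, 2.84]. Speed limits (rad/s): [2.79, 2.79, 3.14, 3.14, 3.14, 3.14, 3.14].

INTERFACE

Orientations are given as a rotation vector (axis times angle).
In Python, from bench import env gives the robot as it stands. The module is installed in compiled form; this text tells all that it offers.
- The arm moves only by the tool carry_out, never from a script. Its argument "targets" is text: rows parted by semicolons, each of 6 numbers parted by spaces: the shift along the world's x, y, z in cm, then the turn, a rotation vector about the world's x, y, z in degrees. In form: tx ty tz ax ay az; .... A call has 1 to 12 rows; each row is the pose to reach, as a shift and turn from the pose commanded when the call began; what a row does not reach only later rows make up. A row lasts 1/8 s, in which the tool goes at most 62.5 mm and 10.7 degrees, less where a joint would pass 70% of its speed; a pose out of reach is approached as far as the arm can. A call with a gripper value outside its range is refused whole. "grip" is the gripper's target within -1 to 1 (shut at 1, half-way at 0, fully open at -1), set as the call begins (left out, the last holds). The fingers move at their own pace and stop on an object; "squeeze" is the grip in N (left out, the last holds). Time passes only in rows, so rows that repeat a pose let the fingers close. It gives the time, the measured TCP pose, the force, the opening and the grip force at its end, in the units of the state.
- env.get_state(): the state, without advancing time (a new reading comes with each control period).
- env.camera(name): name is "scene" or "top" or "wrist"; returns a dict with "pixels" (400x640x3 uint8, blue, green, red), "K" (3x3 intrinsics, pixels), "camera_from_world" (4x4, takes a point from world to camera coordinates). Camera axes: x right, y down, z forward; pixel columns grow to the right and rows downward; lengths in m; the calibration is good to about 2 mm. A picture is of the moment at which its call begins. There is no depth.
- env.close_job(): hands the job in; it is judged then, once.
Trained networks look in a picture, given as the dict that the camera call returned (one of the last four; its "shot" number tells which), for a name from the list of things; names that differ only in an ending like _2 or _b are one class to them, and where a whole thing is asked for, a point or a joint stands for the part that bears it (a point fixed in the world has none). Each returns a list of dicts, best first, with "conf" (0 to 1); they miss things now and then, are a little off and sometimes report something else, mostly with a low value. They report only what shows in the picture. A call takes as long as a camera call.
- env.spot_in(thing, picture): "at" ([x, y, z] in m, in the coordinates of the camera as it stood for that picture, good to about 4 mm: the middle of the surface that is visible of it).
- env.pinpoint(thing, picture): "at" ([x, y, z] in m, in the coordinates of the camera as it stood for that picture, good to about 4 mm: a listed point, or the origin of a listed thing).
The state is a dict: "t": time; "q": joint angles; "joint_velocities": joint speeds; "joint_torque": joint torques, N m; "ee_pos": TCP position; "eef_rot": TCP orientation; "force": force on the tool from outside, world axes, zero at the start; "moment": the same for the moment, N m; "finger_gap": finger opening in m; "gripper_force": force on a finger pad.
Only numpy, scipy, OpenCV 4.12 (cv2) and the standard library are available. Lean on these libraries where they do the work, as an engineer would, in place of code of your own. Each camera call takes 0.05 s, during which the arm holds its last target. There are 200 camera calls.

TASK

Weighing is done: shut the dry-storage sample case. Its lid is propped up by a folding metal stay that locks with its knee just past straight: gently push the round metal pad at its knee towards the rear of the case until the stay has clearly broken, then take the lid by its handle and lower it under control until it is fully shut, without letting it drop, and let go. The vials stay standing in their foam and the other things on the table stay where they are.

Things in the scene. Friction and masses are not known exactly. Their poses are not given: they have to be found in the camera images.
- case: The sample case, fixed to the table: a painted grey box with aluminium rim, 160 mm deep (its x) by 240 mm wide (its y), rim 85 mm high. Origin: centre of its underside; its front (-x) faces the robot, the stay is at its +y side (the robot's left). Black foam with six vial pockets inside, up to 44 mm above the table.
- lid_hinge (a point): Middle of the lid's hinge line, on the rear edge of the rim: 80 mm behind the case's centre (case +x), 85 mm above the table. The hinge line runs along the case's y; this point does not move and its axes are those of the case.
- case_lid (a joint): Lid angle in rad: 0 = fully shut, 1.33 = standing open as held by the stay (76 degrees). The lid is a shell 160 x 240 x 20 mm, 0.35 kg with handle (give or take a fifth). The hinge is a little stiff (some 0.15 N m with the stay): with the stay broken the lid stays put above about 1.05 rad; below some 0.8 to 1.0 rad it falls if not held.
- lid_handle (a point): Centre of the D-handle's grip bar on the lid's front: round steel bar 10 mm thick, along the hinge line (its y), 90 mm free between the bends, 45 mm out from the lid's front face (40 mm clear behind it), about the topmost part when open. At lid angle a it is, from lid_hinge, at case x = -0.205 cos a + 0.010 sin a, z = 0.205 sin a + 0.010 cos a (m). It may turn in the fingers as the lid comes down.
- knee_pad (a point): Centre of the round metal pad (16 mm across, 20 mm long, axis along the case's y) at the stay's knee, its centre 31 mm in from the case's left outer face. Locked, it is 43 mm above the rim, 74 mm in front of the hinge line, some 60 mm in front of the lid's inner face. The lid and handle overhang it: come from the front with the fingers tilted 15 to 45 degrees, tips to the rear.
- stay_upper: The stay: two flat steel links, each 85 mm between pivots, just inside the left (+y) wall; this is the upper one, origin at its pivot on the lid. To break it push the knee pad to the rear and down (case +x 0.76, -z 0.65): straight after 5 mm, clearly broken at 12 to 28 mm, a few newtons. Beyond some 45 mm the lid comes down so far that it may fall. Do not push it with more than 25 N.
- stay_knee (a joint): Knee angle of the stay in rad: 2.83 = locked over centre against its stop, 2.71 = both links in line, less = broken, 0 = folded inside the case with the lid shut.
- vial_a: Glass vial with screw cap, 21 mm across, 52 mm tall, loose, standing upright in a foam pocket in the case; origin at the centre of its base.
- vial_b: Glass vial with screw cap, 21 mm across, 58 mm tall, loose, standing upright in a foam pocket in the case; origin at the centre of its base.
- vial_c: Glass vial with screw cap, 21 mm across, 52 mm tall, loose, standing upright in a foam pocket in the case; origin at the centre of its base.
- white_jar: White screw-top jar, 67 mm across, 66 mm tall, loose on the table to the right of the case; origin at the centre of its base. To be left alone.
- pin_tin: Round flat tin, 67 mm across, 25 mm tall, loose on the table beside the balance, left of the case; origin at the centre of its base. To be left alone.
- weight_100g: Brass weight with a knob, 22 mm across, 30 mm tall, loose on the table left of the case; origin at the centre of its base. To be left alone.

How it is judged:
On the way:
1. the stay is broken at its knee (at least 0.15 rad past straight) while the lid still stands up (above 0.9 rad) (value of joint stay_knee below 2.56 rad and value of joint case_lid above 0.9 rad), for 0.2 s.
At the end, for the whole second after the job is handed in: The lid is fully shut (within 0.035 rad, 7 mm at the front edge) with the stay folded inside (knee below 0.3 rad), the vials upright within 0.25 rad in their pockets and the jar, tin and weight within 20 mm of where they stood (value of joint case_lid below 0.035 rad and value of joint stay_knee below 0.3 rad and angle between each of vial_a, vial_b, vial_c's own z axis and vertical below 0.25 rad and distance of each of white_jar, pin_tin, weight_100g from where it was at the start of the episode below 0.02 m); the robot touches nothing.
It fails at once if the lid drops: in its last 0.35 rad it falls faster than 2 rad/s (value of joint case_lid below 0.35 rad and velocity of joint case_lid below -2 rad/s).
It fails at once if the stay is pushed with more than 25 N (contact force between any of the fingers, the arm and stay_upper above 25 N).
It fails at once if a vial is tipped over (more than 0.5 rad) (angle between any of vial_a, vial_b, vial_c's own z axis and vertical above 0.5 rad).
It fails at once if the jar, tin or weight is shifted by more than 20 mm (distance of any of white_jar, pin_tin, weight_100g from where it was at the start of the episode above 0.02 m).
It also fails if it takes over 53 s, if anything falls off the work surface, if the arm or the gripper's body presses on something with over 40 N, if the wrist force passes 120 N, or if a joint passes its speed limit or range.

## Working session

There is one attempt and no reset: what is moved stays moved. The work goes in short steps, Python scripts to look and compute and a tool call to move; the robot and the scene stay as the last step left them, time stands still between calls to the robot, and variables do not carry over. Pictures are saved under pics/ and viewed, at most 10 in all, crops included, and the job is handed in when it is done.

Besides the shell and the picture viewer there is one more tool, called after "Request:" as a command line: name --argument value ..., lists and objects as JSON in quotes. carry_out: Moves the arm, as the interface text tells. Its arguments: {"type":"object","properties":{"targets":{"type":"string"},"grip":{"type":"number"},"squeeze":{"type":"number"}},"required":["targets"]}

```bash
mkdir -p pics
cat > h.py <<'E'
import numpy as np, cv2
from bench import env
from scipy.spatial.transform import Rotation as R
def look(cam,names,save=None):
    p=env.camera(cam); T=np.linalg.inv(p["camera_from_world"])
    if save: cv2.imwrite(f"pics/{save}.png",p["pixels"])
    for n in names:
        for d in env.pinpoint(n,p)[:2]:
            a=np.array(d["at"]); w=T[:3,:3]@a+T[:3,3]; px=p["K"]@a
            print(cam,n,round(d["conf"],2),np.round(w,4),np.round(px[:2]/px[2]))
    return p
E
python3 - <<'E'
from h import *
s=env.get_state();print({k:np.round(v,3) for k,v in s.items()}, env.tcp_to_tips)
N=["case","lid_hinge","lid_handle","knee_pad","stay_upper","white_jar","pin_tin","weight_100g","vial_a"]
look("scene",N,"s1");look("top",N,"t1")
E
```

```text
{'t': np.float64(0.0), 'q': array([ 1.199,  0.616, -0.013,  1.425,  0.008,  1.103, -0.04 ]), 'joint_velocities': array([ 0.   , -0.001,  0.001,  0.001,  0.   , -0.001,  0.001]), 'joint_torque': array([ 0.0000e+00, -4.5893e+01,  2.0900e-01, -1.6574e+01, -6.1000e-02,
        2.1000e-02,  0.0000e+00]), 'ee_pos': array([ 0.219, -0.611,  0.229]), 'eef_rot': array([-3.093e+00, -5.390e-01,  1.000e-03]), 'force': array([ 0.039, -0.73 , -0.312]), 'moment': array([ 0.008,  0.022, -0.056]), 'gripper_force': np.float64(0.0), 'finger_gap': np.float64(0.093)} 0.011
scene case 0.75 [ 5.68e-01 -3.24e-01 -2.00e-04] [322. 220.]
scene lid_hinge 0.81 [ 0.6416 -0.3497  0.0819] [345. 191.]
scene lid_handle 0.73 [ 0.6071 -0.3407  0.2852] [339. 138.]
scene stay_upper 0.68 [ 5.681e-01 -3.225e-01  2.000e-04] [321. 219.]
scene white_jar 0.86 [ 0.5017 -0.6084  0.0032] [389. 279.]
scene weight_100g 0.5 [ 0.4342 -0.0546  0.0021] [228. 203.]
top case 0.62 [ 0.5675 -0.3246 -0.0008] [319. 198.]
top lid_hinge 0.6 [ 0.6428 -0.3559  0.085 ] [330. 158.]
top lid_hinge 0.45 [ 0.607  -0.2465  0.1269] [283. 172.]
top lid_handle 0.98 [ 0.6087 -0.3398  0.2893] [328. 141.]
top knee_pad 0.47 [ 0.6644 -0.2532  0.1922] [282. 137.]
top knee_pad 0.4 [ 0.6099 -0.2479  0.1289] [284. 170.]
top stay_upper 0.47 [ 0.6617 -0.2529  0.1924] [282. 138.]
top stay_upper 0.43 [ 0.5377 -0.3389  0.0176] [326. 208.]
top white_jar 0.61 [ 0.4985 -0.6115 -0.0014] [435. 215.]
top pin_tin 0.74 [ 7.044e-01 -9.050e-02 -6.000e-04] [224. 155.]
top weight_100g 0.62 [ 0.7037 -0.0891  0.001 ] [224. 155.]
top weight_100g 0.4 [ 0.4328 -0.0533  0.0011] [213. 262.]
top vial_a 0.52 [ 0.5726 -0.4025  0.0136] [350. 192.]
top vial_a 0.5 [ 0.6017 -0.3082  0.0114] [311. 185.]
```

View pictures.

Run:
```python
import cv2,numpy as np
a=cv2.imread("pics/s1.png")[60:340,120:480];b=cv2.imread("pics/t1.png")[60:340,120:480]
cv2.imwrite("pics/c1.png",np.vstack([cv2.resize(a,None,fx=1.06,fy=1.06),cv2.resize(b,None,fx=1.06,fy=1.06)]))
```

```text
(no output)
```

View pics/c1.png

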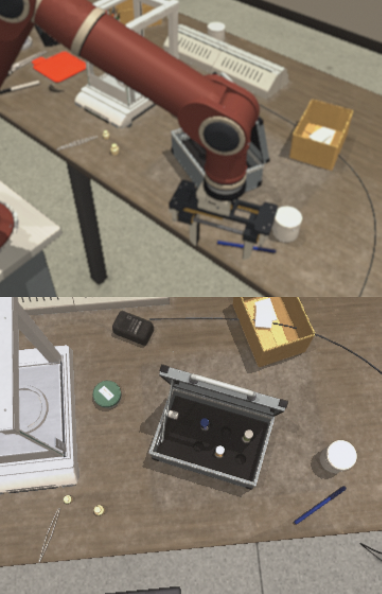

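View pics/s1.png

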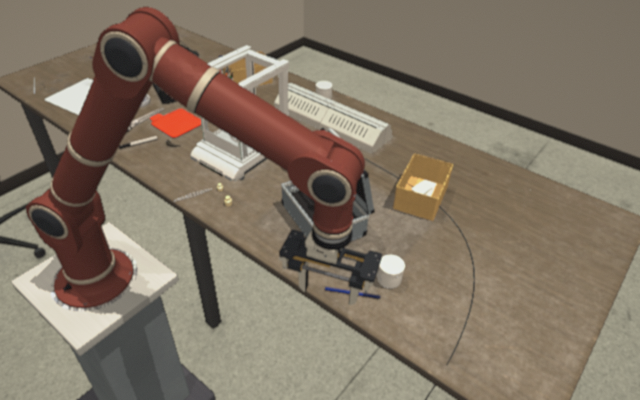

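```bash
cat >> h.py <<'E'
def orient(psi,tilt,yhead): # psi case yaw deg, tilt deg tips to rear; yhead: 'y' tool y=-case y ; 'x' tool y=case x-ish
    p=np.radians(psi); t=np.radians(tilt); x=np.array([np.cos(p),np.sin(p),0]); y=np.array([-np.sin(p),np.cos(p),0]); u=np.array([0,0,1.])
    tz=np.sin(t)*x-np.cos(t)*u
    ty=-y if yhead=='y' else np.cos(t)*x+np.sin(t)*u
    return R.from_matrix(np.c_[np.cross(ty,tz),ty,tz])
def turn(Rt,R0): return np.degrees((Rt*R0.inv()).as_rotvec())
def st():
    s=env.get_state(); return s,np.array(s["ee_pos"]),R.from_rotvec(s["eef_rot"])
E
python3 - <<'E'
from h import *
s,p,r=st(); print(turn(orient(-20.5,45,'y'),r),turn(orient(-20.5,0,'x'),r))
E
```

```text
[ -0.29781303 -45.89272881 -38.13270358] [-3.67461644e-03  3.52927380e-03  4.97432942e+01]
```

Request:
carry_out --targets "2 4 1 0 -5 -4; 5 8 1 0 -10 -8; 8 12 1 0 -15 -12; 12 16 1 0 -20 -16; 15 20 1 0 -25 -20; 18 25 1 0 -30 -25; 21 30 1 0 -35 -29; 24 34 1 0 -40 -33; 26 37 1 0 -45.9 -38.1; 28.2 40.1 1 -0.3 -45.9 -38.1; 28.2 40.1 1 -0.3 -45.9 -38.1; 28.2 40.1 1 -0.3 -45.9 -38.1" --grip 1 --squeeze 10

```text
t: 2.5
ee_pos: [0.4392, -0.2124, 0.319]
eef_rot: [2.778, -0.486, 1.152]
force: [-1.6, 0.0, 0.6]
finger_gap: 0.0005
gripper_force: 0.0
```

Run:
```python
from h import *
s,p,r=st(); print(s["t"],p,np.round(s["q"],2),s["finger_gap"],turn(orient(-20.5,45,'y'),r),s["force"])
N=["case","lid_hinge","lid_handle","knee_pad","stay_upper"]
for c in("scene","wrist","top"): look(c,N,c+"2")
a=[cv2.imread(f"pics/{c}2.png")for c in("scene","wrist")]
cv2.imwrite("pics/c2.png",np.vstack([cv2.resize(i[:],(480,300)) for i in a]))
```

```text
2.5 [ 0.43918166 -0.21243467  0.3190278 ] [ 1.58  0.11 -1.16  2.32 -1.36  0.02 -0.11] 0.0004655814121008409 [-1.90458829  0.37737225 -1.45114529] [-1.56943258  0.02425933  0.57195951]
scene case 0.88 [ 5.675e-01 -3.247e-01  1.000e-04] [322. 220.]
scene lid_hinge 0.7 [ 0.6418 -0.3522  0.0801] [345. 191.]
scene lid_handle 0.74 [ 0.606  -0.338   0.2849] [338. 138.]
scene knee_pad 0.56 [ 0.6066 -0.2441  0.1285] [310. 170.]
scene stay_upper 0.49 [ 0.6664 -0.248   0.1928] [324. 144.]
wrist case 0.7 [ 0.5756 -0.3231  0.0015] [357. 226.]
wrist lid_hinge 0.82 [ 0.6489 -0.3546  0.0862] [362. 160.]
wrist lid_hinge 0.43 [ 0.7038 -0.0871 -0.0016] [213. 208.]
wrist lid_handle 0.71 [ 0.6042 -0.3423  0.2821] [386.  75.]
wrist knee_pad 0.79 [ 0.6129 -0.243   0.1297] [301. 182.]
wrist stay_upper 0.9 [ 0.6603 -0.2578  0.1972] [297. 121.]
wrist stay_upper 0.32 [ 0.6017 -0.3084  0.0163] [344. 212.]
top case 0.94 [ 0.5703 -0.3259 -0.0014] [319. 197.]
top lid_hinge 0.79 [ 0.6418 -0.3576  0.0848] [330. 159.]
top lid_handle 0.65 [ 0.6091 -0.3404  0.2905] [328. 141.]
top knee_pad 0.71 [ 0.6097 -0.2459  0.1295] [283. 170.]
top stay_upper 0.74 [ 0.6635 -0.2512  0.1952] [281. 136.]
top stay_upper 0.32 [ 0.7031 -0.0887  0.003 ] [223. 155.]
```

View pics/c2.png

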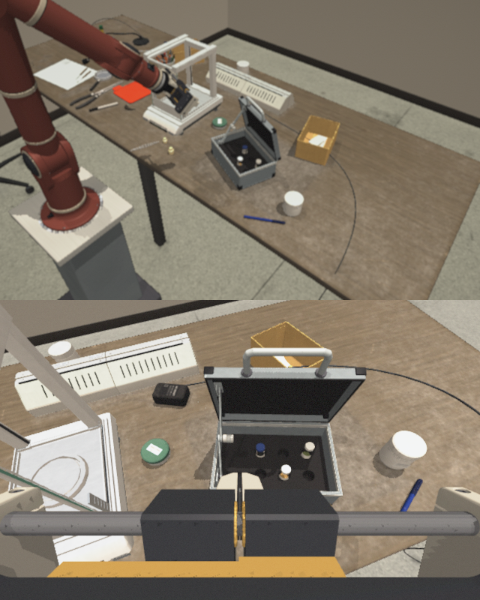

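Run:
```python
from h import *
s,p,r=st(); print(turn(orient(-20.5,0,'x'),r), turn(orient(-20.5,20,'x'),r))
```

```text
[-22.83744495  43.79413988  84.6321967 ] [-40.88293047  33.95796324  75.93934793]
```

Request:
carry_out --targets "0 0 0 -2 3.8 7.4; 0 0 0 -4 7.7 14.8; 0 0 0 -6 11.5 22.2; 0 0 0 -8 15.3 29.6; 1 1 0 -10 19.2 37; 1 1 0 -12 23 44.4; 2 2 0 -14 26.8 51.8; 2 2 0 -16 30.6 59.2; 2 3 0 -18 34.5 66.6; 2 3 0 -20 38.3 74; 2 3 0 -22.8 43.8 84.6; 2 3 0 -22.8 43.8 84.6"

```text
t: 4.9
ee_pos: [0.4595, -0.1839, 0.3183]
eef_rot: [-2.579, -1.791, -0.002]
force: [0.7, 0.8, 0.6]
finger_gap: 0.0007
gripper_force: 0.0
```

Run:
```python
from h import *
s,p,r=st(); print(s["t"],p,np.round(s["q"],2)); print(turn(orient(-20.5,0,'x'),r),turn(orient(-20.5,0,'y'),r))
```

```text
4.9 [ 0.45950257 -0.18394353  0.31834697] [ 0.78  0.34 -0.61  1.7   0.21  1.16 -0.24]
[-0.09307507  0.01074344 -0.05092124] [-6.46709636e-02  8.15487696e-02 -9.00508994e+01]
```

Request:
carry_out --targets "1 0 0 0 0 -8.2; 2 0 0 0 0 -16.4; 3 0 0 0 0 -24.6; 4 0 0 0 0 -32.8; 5 0 0 0 0 -41; 6 0 0 0 0 -49.2; 7 0 0 0 0 -57.4; 7 0 0 0 0 -65.6; 7 0 0 0 0 -73.8; 7 0 0 0 0 -82; 7 0 0 0 0 -90; 7 0 0 0 0 -90"

```text
t: 6.4
ee_pos: [0.5279, -0.1853, 0.3186]
eef_rot: [-3.091, 0.562, -0.001]
force: [0.0, -0.3, 0.9]
finger_gap: 0.0004
gripper_force: 0.0
```

Run:
```python
from h import *
s,p,r=st(); print(s["t"],p,np.round(s["q"],2)); print(turn(orient(-20.5,0,'y'),r),turn(orient(-20.5,30,'y'),r))
```

```text
6.4 [ 0.52791855 -0.18525216  0.31864773] [ 0.45  0.41 -0.23  1.55  0.1   1.2  -1.73]
[-0.00755452  0.02422527  0.10377611] [-10.53888588 -28.06654316   0.09731922]
```

Request:
carry_out --targets "0 0 -1 -2 -5 0; 0 0 -3 -3.5 -9.4 0; 0 0 -4 -5.5 -14 0; 1 -1 -6 -7 -19 0; 2 -2 -8 -9 -24 0; 3 -3 -10 -10.5 -28.1 0; 4 -4 -12 -10.5 -28.1 0; 5 -5 -14 -10.5 -28.1 0; 5.7 -5.5 -14.8 -10.5 -28.1 0; 5.7 -5.5 -14.8 -10.5 -28.1 0; 5.7 -5.5 -14.8 -10.5 -28.1 0"

```text
t: 7.78
ee_pos: [0.5856, -0.2396, 0.1715]
eef_rot: [2.901, -0.525, 0.78]
force: [0.4, 0.0, -0.5]
finger_gap: 0.0007
gripper_force: 0.0
```

Run:
```python
from h import *
s,p,r=st(); print(s["t"],p,np.round(s["q"],2),s["force"]); print(turn(orient(-20.5,30,'y'),r))
N=["lid_handle","knee_pad"]
for c in("scene","wrist","top"): pp=look(c,N,c+"3")
def pj(c,w):
    p=env.camera(c);a=(p["camera_from_world"]@np.r_[w,1])[:3];a=p["K"]@a;return a[:2]/a[2]
tip=p+r.as_matrix()[:,2]*.011
print("tip",tip,[pj(c,tip) for c in("scene","wrist")])
a=cv2.imread("pics/wrist3.png");b=cv2.imread("pics/scene3.png")[110:230,250:410]
cv2.imwrite("pics/c3.png",np.vstack([cv2.resize(a,(440,275)),cv2.resize(b,(440,310),interpolation=cv2.INTER_CUBIC)]))
```

```text
7.775 [ 0.58560754 -0.2395902   0.17153285] [ 0.4   0.49 -0.06  2.02  0.31  0.1  -1.88] [ 0.3704513   0.01291007 -0.48902537]
[-0.01630704  0.08221601  0.00993367]
scene lid_handle 0.8 [ 0.6051 -0.3376  0.2872] [337. 137.]
scene knee_pad 0.52 [ 0.6088 -0.2461  0.1252] [311. 171.]
wrist knee_pad 0.86 [ 0.612  -0.2458  0.1303] [315. 220.]
wrist knee_pad 0.47 [ 0.6592 -0.2557  0.198 ] [300. 109.]
top lid_handle 0.96 [ 0.6065 -0.3416  0.2856] [329. 143.]
top knee_pad 0.61 [ 0.6062 -0.25    0.1294] [285. 172.]
tip [ 0.59077257 -0.24151453  0.16201343] [array([306.21708565, 162.97884461]), array([319.13922987, 244.10495922])]
```

View pics/c3.png

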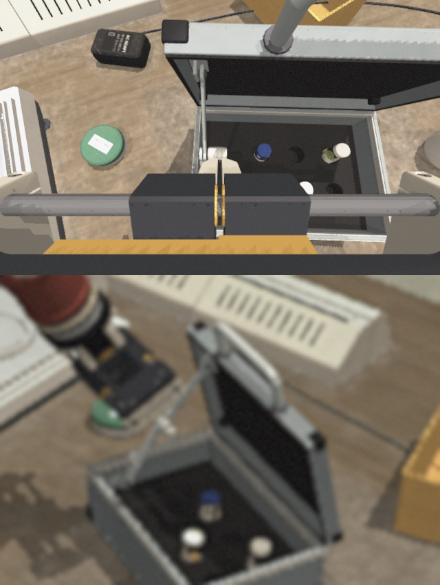

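Request:
carry_out --targets "0.5 -0.2 -0.9 0 0 0; 1 -0.4 -1.9 0 0 0; 1.2 -0.5 -2.1 0 0 0; 1.3 -0.5 -2.3 0 0 0; 1.4 -0.55 -2.5 0 0 0; 1.5 -0.6 -2.6 0 0 0; 1.6 -0.65 -2.7 0 0 0; 1.6 -0.65 -2.7 0 0 0"

```text
t: 9.32
ee_pos: [0.6017, -0.2463, 0.1439]
eef_rot: [2.902, -0.526, 0.779]
force: [-0.3, -0.6, -0.2]
finger_gap: 0.0003
gripper_force: 0.1
```

Run:
```python
from h import *
s,p,r=st(); print(s["t"],p,np.round(s["q"],2),s["force"])
N=["knee_pad"]
for c in("scene","wrist","top"): pp=look(c,N)
```

```text
9.325 [ 0.6017377  -0.24629204  0.14391228] [ 0.38  0.56 -0.03  2.    0.32  0.06 -1.89] [-0.28110255 -0.64284181 -0.21093121]
scene knee_pad 0.44 [ 0.6118 -0.2443  0.1256] [311. 170.]
wrist knee_pad 0.7 [ 0.6137 -0.245   0.1272] [311. 237.]
wrist knee_pad 0.18 [ 7.062e-01 -8.570e-02 -1.000e-04] [144. 225.]
```

Request:
carry_out --targets "0.15 -0.05 -0.13 0 0 0; 0.3 -0.1 -0.26 0 0 0; 0.43 -0.16 -0.39 0 0 0; 0.57 -0.21 -0.52 0 0 0; 0.71 -0.27 -0.65 0 0 0; 0.71 -0.27 -0.65 0 0 0"

```text
t: 10.38
ee_pos: [0.6084, -0.2488, 0.1368]
eef_rot: [2.902, -0.526, 0.777]
force: [-0.5, 0.7, -0.3]
finger_gap: 0.0005
gripper_force: 0.1
```

Run:
```python
from h import *
s,p,r=st(); print(s["t"],p,np.round(s["q"],2),s["force"],s["moment"])
N=["knee_pad","lid_handle"]
for c in("scene","wrist","top"): pp=look(c,N,c+"4")
a=cv2.imread("pics/wrist4.png");b=cv2.imread("pics/scene4.png")[110:230,250:410]
cv2.imwrite("pics/c4.png",np.vstack([cv2.resize(a[100:300,200:500],(440,290)),cv2.resize(b,(400,300),interpolation=cv2.INTER_CUBIC)[:,:400].copy() if 0 else cv2.resize(b,(440,300),interpolation=cv2.INTER_CUBIC)]))
```

```text
10.375 [ 0.60841142 -0.24882414  0.1368137 ] [ 0.37  0.58 -0.03  1.99  0.32  0.05 -1.89] [-0.54816496  0.72067821 -0.30055024] [0.20606874 0.48054503 0.01411448]
scene knee_pad 0.55 [ 0.6202 -0.251   0.1194] [315. 171.]
scene lid_handle 0.74 [ 0.6091 -0.3355  0.2853] [338. 137.]
wrist knee_pad 0.68 [ 0.6206 -0.2499  0.1222] [314. 235.]
top lid_handle 0.72 [ 0.6053 -0.3436  0.2855] [330. 144.]
```

View pics/c4.png

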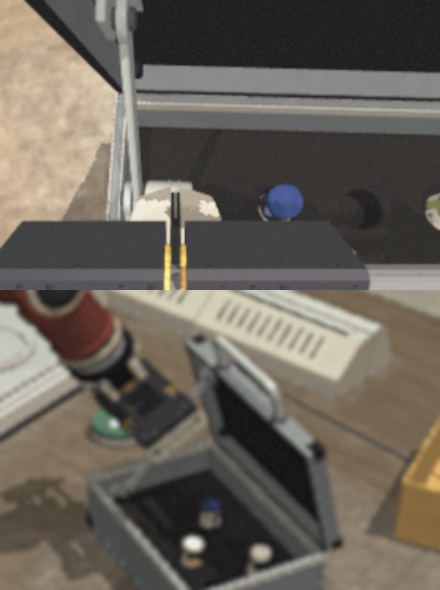

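Request:
carry_out --targets "0.15 -0.05 -0.13 0 0 0; 0.3 -0.1 -0.26 0 0 0; 0.43 -0.16 -0.39 0 0 0; 0.57 -0.21 -0.52 0 0 0; 0.71 -0.27 -0.65 0 0 0; 0.85 -0.32 -0.8 0 0 0; 0.85 -0.32 -0.8 0 0 0; 0.85 -0.32 -0.8 0 0 0"

```text
t: 11.82
ee_pos: [0.617, -0.2517, 0.1289]
eef_rot: [2.903, -0.525, 0.777]
force: [0.6, -0.2, 0.5]
finger_gap: 0.0005
gripper_force: 0.0
```

Run:
```python
from h import *
s,p,r=st(); print(s["t"],p,np.round(s["q"],2),s["force"],s["moment"])
N=["knee_pad","lid_handle"]
for c in("scene","wrist","top"): pp=look(c,N,c+"5")
```

```text
11.825 [ 0.6169627  -0.25172153  0.12886958] [ 0.37  0.6  -0.03  1.97  0.32  0.05 -1.89] [ 0.55836199 -0.2133576   0.52887538] [0.27394747 0.48298899 0.06955836]
scene knee_pad 0.43 [ 0.6268 -0.252   0.109 ] [316. 173.]
scene lid_handle 0.97 [ 0.5966 -0.3338  0.2844] [334. 139.]
wrist knee_pad 0.55 [ 0.6277 -0.2515  0.115 ] [313. 238.]
top knee_pad 0.28 [ 0.5689 -0.3246 -0.0007] [319. 198.]
top lid_handle 0.84 [ 0.5966 -0.3365  0.2869] [327. 148.]
```

Request:
carry_out --targets "-1.4 0.5 2.6 0 0 0; -3.5 1.3 6.5 0 0 0; -6 2.3 11 0 0 0; -8 3 16 0 0 0; -8.5 3 20 3.5 9.4 0; -8.5 3 25 7 18.7 0; -8.5 3 26 10.5 28.1 0; -8.5 3 26 10.5 28.1 0; -8.5 3 26 10.5 28.1 0" --grip 0

```text
t: 13.4
ee_pos: [0.5335, -0.2228, 0.3883]
eef_rot: [-3.091, 0.561, -0.002]
force: [0.2, -0.5, -1.3]
finger_gap: 0.0462
gripper_force: 0.0
```

Run:
```python
from h import *
s,p,r=st(); print(s["t"],p,np.round(s["q"],2),s["finger_gap"]);print(turn(orient(-20.5,0,'x'),r))
N=["knee_pad","lid_handle","lid_hinge","stay_upper"]
for c in("scene","top"): pp=look(c,N,c+"6")
```

```text
13.4 [ 0.53349729 -0.22277475  0.38830578] [ 0.57  0.41 -0.34  1.35  0.13  1.4  -1.7 ] 0.046235019862757507
[-7.13951772e-02  3.79983590e-02  9.00653390e+01]
scene knee_pad 0.59 [ 0.6286 -0.252   0.1103] [317. 172.]
scene knee_pad 0.34 [ 0.5371 -0.3385  0.0172] [319. 223.]
scene lid_handle 0.9 [ 0.5926 -0.3333  0.2841] [333. 140.]
scene lid_hinge 0.74 [ 0.6436 -0.3525  0.0799] [346. 191.]
scene lid_hinge 0.58 [ 0.536  -0.3354  0.0146] [318. 223.]
scene stay_upper 0.72 [ 0.6587 -0.2456  0.1941] [322. 144.]
top knee_pad 0.6 [ 0.6419 -0.3553  0.0836] [329. 159.]
top lid_handle 0.93 [ 0.5951 -0.3349  0.2812] [326. 150.]
top lid_hinge 0.87 [ 0.6437 -0.3562  0.0844] [330. 158.]
```

Request:
carry_out --targets "0 0 0 0 0 9; 0 0 0 0 0 18; 0 -1 0 0 0 27; 1 -2 0 0 0 36; 1.5 -3 0 0 0 45; 2 -4 0 0 0 54; 3 -5.5 0 0 0 63; 4 -7 0 0 0 72; 5 -8.5 -1 0 0 81; 6.1 -10 -2 0 0 90; 6.1 -11.2 -2.8 0 0 90; 6.1 -11.2 -2.8 0 0 90"

```text
t: 15.4
ee_pos: [0.5921, -0.3355, 0.3601]
eef_rot: [-2.585, -1.783, 0.003]
force: [-0.5, -0.1, 1.1]
finger_gap: 0.0467
gripper_force: 0.0
```

Run:
```python
from h import *
s,p,r=st(); print(s["t"],p,np.round(s["q"],2),s["finger_gap"]);print(turn(orient(-20.5,0,'x'),r))
N=["lid_handle","lid_hinge"]
for c in("scene","top","wrist"): pp=look(c,N,c+"7")
a=cv2.imread("pics/wrist7.png");b=cv2.imread("pics/scene7.png")[90:230,240:440]
cv2.imwrite("pics/c7.png",np.vstack([cv2.resize(a,(440,275)),cv2.resize(b,(440,310),interpolation=cv2.INTER_CUBIC)]))
```

```text
15.4 [ 0.59213685 -0.33553994  0.36012989] [ 0.78  0.66 -0.66  1.07  0.39  1.52 -0.15] 0.04666955248962031
[-0.01256812 -0.1247028   0.30082375]
scene lid_handle 0.59 [ 0.594  -0.3341  0.2794] [334. 141.]
scene lid_hinge 0.71 [ 0.6414 -0.3534  0.0789] [345. 192.]
wrist lid_handle 0.72 [ 0.5936 -0.3365  0.2824] [321. 214.]
wrist lid_hinge 0.61 [ 0.6485 -0.358   0.0841] [360. 174.]
wrist lid_hinge 0.49 [ 0.5336 -0.3377  0.019 ] [287. 180.]
```

View pics/c7.png

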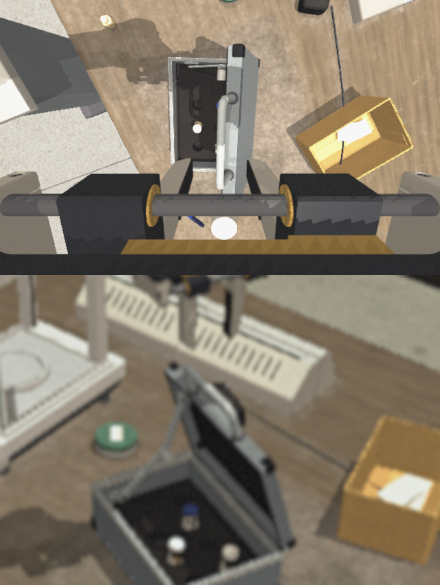

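Request:
carry_out --targets "0.1 0 -2 0 0 0; 0.2 0 -4 0 0 0; 0.2 0 -6 0 0 0; 0.2 0 -7.5 0 0 0; 0.2 0 -8.5 0 0 0; 0.2 0 -8.5 0 0 0"

```text
t: 16.6
ee_pos: [0.5948, -0.3342, 0.2756]
eef_rot: [-2.581, -1.789, 0.001]
force: [-0.6, -0.2, 0.5]
finger_gap: 0.0465
gripper_force: 0.0
```

Request:
carry_out --targets "0 0 0 0 0 0; 0 0 0 0 0 0; 0 0 0 0 0 0; 0 0 0 0 0 0; 0 0 0 0 0 0; 0 0 0 0 0 0" --grip 1 --squeeze 15

```text
t: 17.35
ee_pos: [0.5949, -0.3341, 0.2764]
eef_rot: [-2.582, -1.789, 0.0]
force: [-2.1, 0.8, 2.1]
finger_gap: 0.0095
gripper_force: 15.0
```

Run:
```python
from h import *
s,p,r=st(); print(s["t"],p,np.round(s["q"],2),s["finger_gap"],s["gripper_force"],s["force"])
look("scene",["lid_handle"]); look("wrist",["lid_handle"])
psi=np.radians(-20.7); H=np.array([.6427,-.354,.085])
g=p-[0,0,.008]*np.array([0,0,-1]); d=g-H; print("case xz of grasp",d[0]*np.cos(psi)+d[1]*np.sin(psi),-d[0]*np.sin(psi)+d[1]*np.cos(psi),d[2])
```

```text
17.35 [ 0.59493789 -0.33412627  0.27639669] [ 0.8   0.71 -0.65  1.23  0.41  1.34 -0.19] 0.00945996124650887 14.986650198698044 [-2.13556521  0.82969157  2.10218667]
scene lid_handle 0.78 [ 0.5941 -0.3345  0.2822] [334. 140.]
wrist lid_handle 0.91 [ 0.5905 -0.3369  0.2844] [313. 264.]
case xz of grasp -0.051703643133868465 0.0017080612814487257 0.19939669482762162
```

Run:
```python
import numpy as np
r=.2055
f=lambda a:(-r*np.cos(a+.0487),r*np.sin(a+.0487))
for a0,seq in((1.268,np.linspace(1.218,.72,11)),(.72,np.linspace(.67,.22,10)),(.22,[.19,.16,.13,.1,.08,.06,.04,.02,0,-.01])):
    x0,z0=f(a0)
    print('; '.join("%.2f %.2f %.2f 0 0 0"%tuple(100*v for v in((f(a)[0]-x0)*.9354,-(f(a)[0]-x0)*.3535,f(a)[1]-z0)) for a in seq))
```

```text
-0.92 0.35 -0.28 0 0 0; -1.83 0.69 -0.61 0 0 0; -2.72 1.03 -0.99 0 0 0; -3.59 1.36 -1.42 0 0 0; -4.44 1.68 -1.89 0 0 0; -5.27 1.99 -2.40 0 0 0; -6.07 2.29 -2.96 0 0 0; -6.84 2.59 -3.56 0 0 0; -7.59 2.87 -4.21 0 0 0; -8.30 3.14 -4.89 0 0 0; -8.99 3.40 -5.60 0 0 0
-0.65 0.25 -0.76 0 0 0; -1.27 0.48 -1.55 0 0 0; -1.84 0.70 -2.37 0 0 0; -2.38 0.90 -3.22 0 0 0; -2.88 1.09 -4.10 0 0 0; -3.33 1.26 -5.00 0 0 0; -3.74 1.42 -5.93 0 0 0; -4.11 1.55 -6.88 0 0 0; -4.44 1.68 -7.85 0 0 0; -4.72 1.78 -8.83 0 0 0
-0.14 0.05 -0.60 0 0 0; -0.27 0.10 -1.20 0 0 0; -0.38 0.14 -1.80 0 0 0; -0.48 0.18 -2.41 0 0 0; -0.53 0.20 -2.82 0 0 0; -0.58 0.22 -3.23 0 0 0; -0.61 0.23 -3.64 0 0 0; -0.64 0.24 -4.04 0 0 0; -0.67 0.25 -4.46 0 0 0; -0.68 0.26 -4.66 0 0 0
```

Request:
carry_out --targets "-0.9 0.35 -0.3 0 0 0; -1.8 0.7 -0.6 0 0 0; -2.7 1 -1 0 0 0; -3.6 1.35 -1.4 0 0 0; -4.4 1.7 -1.9 0 0 0; -5.3 2 -2.4 0 0 0; -6.1 2.3 -3 0 0 0; -6.8 2.6 -3.6 0 0 0; -7.6 2.9 -4.2 0 0 0; -8.3 3.1 -4.9 0 0 0; -9 3.4 -5.6 0 0 0; -9 3.4 -5.6 0 0 0"

```text
t: 19.05
ee_pos: [0.5049, -0.2981, 0.219]
eef_rot: [-2.578, -1.79, -0.003]
force: [3.6, 5.0, -4.1]
finger_gap: 0.0094
gripper_force: 14.9
```

```bash
cat >> h.py <<'E'
def chk():
    s,p,r=st(); print(s["t"],p,np.round(s["q"],2),s["finger_gap"],s["gripper_force"],s["force"])
    look("scene",["lid_handle"]); look("wrist",["lid_handle"])
    psi=np.radians(-20.7); H=np.array([.6427,-.354,.085]); d=p-r.as_matrix()[:,2]*.008-H
    x=d[0]*np.cos(psi)+d[1]*np.sin(psi); print("grasp case x,z,r,a",x,d[2],np.hypot(x,d[2]),np.arctan2(d[2],-x)-.0487)
E
python3 -c "from h import *;chk()"
```

```text
19.05 [ 0.50492483 -0.29805608  0.21899791] [ 0.9   0.6  -0.67  1.62  0.41  1.07 -0.24] 0.00944846545607032 14.915362447500229 [ 3.64660252  4.98047004 -4.09588479]
scene lid_handle 0.94 [ 0.5041 -0.2982  0.2246] [302. 168.]
wrist lid_handle 0.68 [ 0.5018 -0.303   0.2272] [317. 267.]
grasp case x,z,r,a -0.1486451139865149 0.1419978619764553 0.20556936230369655 0.7138312995205325
```

Request:
carry_out --targets "-0.65 0.25 -0.75 0 0 0; -1.25 0.5 -1.55 0 0 0; -1.85 0.7 -2.35 0 0 0; -2.4 0.9 -3.2 0 0 0; -2.9 1.1 -4.1 0 0 0; -3.3 1.25 -5 0 0 0; -3.75 1.4 -5.9 0 0 0; -4.1 1.55 -6.9 0 0 0; -4.45 1.7 -7.8 0 0 0; -4.7 1.8 -8.8 0 0 0; -4.7 1.8 -8.8 0 0 0"

```text
t: 20.62
ee_pos: [0.4597, -0.2804, 0.1317]
eef_rot: [2.58, 1.792, 0.007]
force: [5.4, 5.9, -3.1]
finger_gap: 0.0093
gripper_force: 14.9
```

```bash
python3 -c "from h import *;chk()"
```

```text
20.625 [ 0.45974652 -0.28043543  0.13167835] [ 0.91  0.63 -0.62  1.85  0.49  0.81 -0.32] 0.009275290870544855 14.914374053478241 [ 5.38468545  5.90593529 -3.06457896]
scene lid_handle 0.83 [ 0.4605 -0.2763  0.1349] [286. 197.]
wrist lid_handle 0.69 [ 0.6482 -0.3538  0.0836] [597. 227.]
wrist lid_handle 0.62 [ 0.4571 -0.286   0.1349] [318. 263.]
grasp case x,z,r,a -0.19716845254611268 0.05467825692511223 0.2046096538773214 0.22181946755134826
```

Request:
carry_out --targets "-0.15 0.05 -0.6 0 0 0; -0.25 0.1 -1.2 0 0 0; -0.4 0.15 -1.8 0 0 0; -0.5 0.2 -2.4 0 0 0; -0.55 0.2 -2.8 0 0 0; -0.6 0.2 -3.2 0 0 0; -0.6 0.25 -3.6 0 0 0; -0.65 0.25 -4 0 0 0; -0.65 0.25 -4.3 0 0 0; -0.65 0.25 -4.5 0 0 0; -0.65 0.25 -4.5 0 0 0"

```text
t: 22.2
ee_pos: [0.4537, -0.2794, 0.0901]
eef_rot: [2.577, 1.789, 0.004]
force: [0.1, 5.5, 15.6]
finger_gap: 0.0093
gripper_force: 15.0
```

```bash
python3 -c "from h import *;chk()"
```

```text
22.2 [ 0.45370953 -0.27944402  0.09006263] [ 0.88  0.68 -0.57  1.91  0.55  0.71 -0.38] 0.00930765504938368 14.996244460344315 [ 0.1203362   5.48716216 15.56839669]
scene lid_handle 0.96 [ 0.4547 -0.2742  0.0935] [284. 209.]
scene lid_handle 0.36 [ 0.7118 -0.0877 -0.0037] [294. 168.]
wrist lid_handle 0.87 [ 0.4498 -0.2803  0.0974] [313. 261.]
grasp case x,z,r,a -0.2031859688385036 0.013062520519748419 0.2036054207902388 0.015500147495221779
```

Request:
carry_out --targets "0 0 -0.2 0 0 0; 0 0 -0.3 0 0 0; 0 0 -0.3 0 0 0"

```text
t: 22.78
ee_pos: [0.4533, -0.2806, 0.0874]
eef_rot: [2.577, 1.787, 0.002]
force: [-0.6, 3.4, 18.6]
finger_gap: 0.0098
gripper_force: 15.0
```

Run:
```python
from h import *
chk()
p=env.camera("scene")["pixels"];q=env.camera("top")["pixels"]
cv2.imwrite("pics/c8.png",np.vstack([cv2.resize(i,(440,290),interpolation=cv2.INTER_CUBIC) for i in (p[130:260,220:420],q[110:240,220:420])]))
```

```text
22.775 [ 0.45328405 -0.28057081  0.08744254] [ 0.87  0.69 -0.56  1.91  0.56  0.7  -0.38] 0.009778982782894956 14.996772408485413 [-0.56001092  3.41931269 18.6249482 ]
scene lid_handle 0.77 [ 0.4552 -0.2774  0.0956] [285. 209.]
wrist lid_handle 0.71 [ 0.4512 -0.2785  0.094 ] [314. 254.]
grasp case x,z,r,a -0.2031861930781764 0.01044240001501405 0.2034543505941211 0.002648079699929397
```

View pics/c8.png

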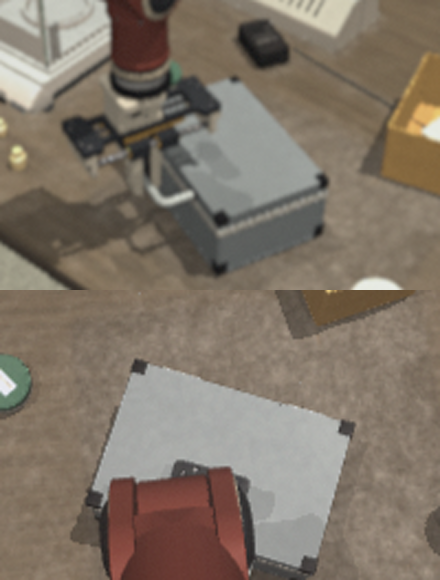

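Request:
carry_out --targets "0 0 0.2 0 0 0; 0 0 0.2 0 0 0; 0 0 0.2 0 0 0; 0 0 0.2 0 0 0; 0 0 0.2 0 0 0" --grip 0.35

```text
t: 23.7
ee_pos: [0.4514, -0.2797, 0.0859]
eef_rot: [-2.581, -1.789, 0.001]
force: [0.5, -0.2, 0.3]
finger_gap: 0.0304
gripper_force: 0.0
```

Request:
carry_out --targets "0 0 1 0 0 0; 0 0 2 0 0 0; 0 0 4 0 0 0; 0 0 7 0 0 0; -1 1 11 0 0 0; -2 2 16 0 0 0; -2 4 19 0 0 0; -2 4 19 0 0 0"

```text
t: 24.7
ee_pos: [0.4333, -0.2383, 0.2794]
eef_rot: [2.574, 1.79, 0.005]
force: [-0.7, -0.3, -0.1]
finger_gap: 0.0305
gripper_force: 0.0
```

Run:
```python
from h import *
s,p,r=st();print(s["t"],p,s["finger_gap"],s["force"])
N=["lid_handle","white_jar","pin_tin","weight_100g"]
a=look("scene",N)["pixels"];b=look("top",N)["pixels"]
cv2.imwrite("pics/c9.png",np.vstack([cv2.resize(a[130:260,220:420],(440,290),interpolation=cv2.INTER_CUBIC),cv2.resize(b,(440,275))]))
```

```text
24.7 [ 0.43326259 -0.23825654  0.27936533] 0.030469020871262603 [-0.74316144 -0.33034689 -0.07033357]
scene lid_handle 0.82 [ 0.4523 -0.2753  0.0934] [284. 210.]
scene white_jar 0.9 [ 0.5015 -0.6086  0.0021] [389. 279.]
scene white_jar 0.47 [ 0.5665 -0.3253  0.0024] [322. 219.]
scene pin_tin 0.69 [ 7.106e-01 -8.750e-02  6.000e-04] [294. 167.]
scene weight_100g 0.59 [ 0.4373 -0.0537  0.0016] [229. 203.]
top lid_handle 0.73 [ 0.4549 -0.2775  0.0986] [303. 240.]
top white_jar 0.86 [ 0.502  -0.6124 -0.0007] [435. 214.]
top pin_tin 0.86 [ 7.047e-01 -8.520e-02 -2.000e-04] [222. 155.]
top weight_100g 0.25 [ 0.5007 -0.6135 -0.002 ] [435. 214.]
```

View pics/c9.png

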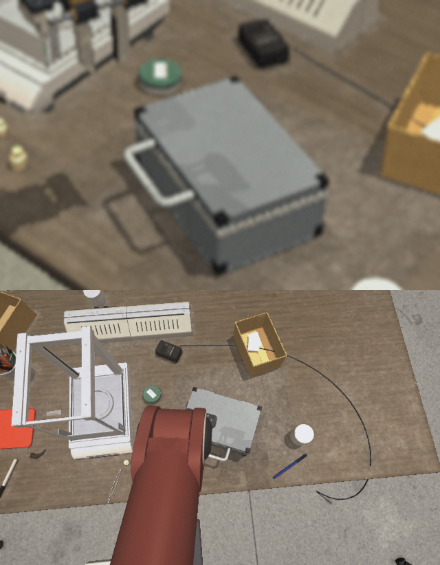

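The case is shut: its handle is near (160,172) in the upper view, the jar, tin and weight are where they were, and the gripper is clear.

```bash
python3 -c "
from bench import env
print(env.close_job())"
```

```text
the job is handed in; nothing more can be done
None
```

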